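Third hand: hold the shelf bracket to the sprung pegboard

TASK

Be my third hand: set the T-shaped wooden shelf bracket upright at counter level with its back plate flat against the holed face of the low sprung pegboard and the end of that plate butted up to the steel stop block, and press it into the board with a steady push of about 10 newtons on the board (give or take 3, and at no time more than 20) so that I can screw it on from behind. Keep that push up for at least three seconds and finish while still holding and pressing it, without letting go; push only on the bracket, not on the board, and leave everything else on the counter where it is.

Things in the scene. Friction and masses are not known exactly. Their poses are not given: they have to be found in the camera images.
- bracket: loose rubberwood T bracket, about 0.16 kg, upright, z up. Back plate: x -55 to 55 mm, y 46 to 70, 60 high; back face is y = +70. Arm (grip across its 24 mm thickness): x -12 to 12, y -40 to 46, 40 high. Origin on the underside, below the arm. Starts with its y within 0.8 rad of world +y; to be placed with its axes along the pegboard's.
- bracket_end (a point): middle of the bracket's plate end that must meet the stop: (55, 58, 30) mm in the bracket's frame
- bracket_back (a point): middle of the bracket's back face: (0, 70, 30) mm in the bracket's frame
- pegboard: low upright plywood board with small holes, 300 mm long (x), 12 thick (y), 138 high, 2 mm clear of the counter. Origin: counter level, middle of the holed front face, which is the plane y = 0 and looks along -y; z up. It gives on springs along +y only, 1 mm per newton (10 N = 10 mm), up to 25 mm, and springs back.
- stand: fixed steel stand behind the pegboard with its springs: foot 320 x 50 x 12 mm, two uprights 120 mm high. Its origin and axes coincide with the unpressed pegboard's, so the pegboard's y in this frame is how far it is pressed in: at 1 mm per newton this shows the true push on the board, while the wrist also feels what the bracket rubs off on the counter (a few newtons if it is borne down on).
- stop: steel stop block fixed to the counter in front of the pegboard's +x half, 30 mm (x) by 60 (y) by 45 high; it does not move with the board. Axes as the stand's. Origin: foot of its stop face, the plane x = 0, which looks along -x; it fills x 0 to 30, y -30 to 30 mm; its y = 30 side is 2 mm short of the unpressed board's face.
- bowl: bystander: grey silicone bowl, 110 mm across, 50 mm high; origin under its centre
- mug: bystander: white mug, 76 mm across, 80 mm high, handle to its +y; origin under its centre
- kettle: bystander: stainless tea kettle, 170 mm across, 180 mm high with its bail, spout to its +y reaching 135 mm from the centre; origin under its centre
- mill: bystander: wooden pepper mill, 56 mm across, 170 mm high; origin under its centre
- grater: bystander: steel box grater, 85 x 65 mm, 196 mm high with handle; origin under its centre
- scoop: bystander: white plastic scoop lying flat, 180 mm long, 55 mm wide, 35 mm high; origin on its underside near the middle, pan to its +x
- screwdriver: bystander: screwdriver lying along its x, about 200 mm long, less than 40 mm high; origin on its underside

How it is judged:
By the outcome, as a careful person would: the job done as asked, in the order asked, and still so for the second after the job is handed in, while the arm keeps its last pose, push and grip.
It also fails if it takes over 58 s, if anything falls off the work surface, if the arm or the gripper's body presses on something with over 40 N, if the wrist force passes 120 N, or if a joint passes its speed limit or range.

ROBOT

A 6-joint arm with a two-finger parallel gripper is mounted at the origin on the work surface. World frame = base frame: x ahead of the robot, y to its left, z up, the work surface at z = 0. Lengths are in mm, angles in degrees, forces in N, time in s.
With the tool pointing down it reaches from about 350 to 850 mm from the base axis. Payload 8.1 kg.
Tool frame: the origin (TCP) lies midway between the tips of the shut fingers; the grasp point (between the pads) lies 19 mm behind it; z points along the fingers, y is the line along which they close (so a half turn about z gives the same grasp; the last joint's range is limited). The gripper opens to 85 mm and grips with 20 to 120 N. Pads are 22 mm wide; open, the fingers measure 114 mm over their backs; the gripper's body (76 mm by 85 mm) begins 54 mm behind the grasp point. The pads swing forward as they close: fully open they stand 13 mm farther back than shut.
Start: joints at [64.492, 7.471, 85.268, -0, 87.261, -4.893], TCP at [211.231, 561.593, 231.292] pointing down, gripper open.
Joint ranges: [-169.43, 169.43], [-51.17, 129.36], [1.28, 143.12], [-76.62, 256.62], [0, 156.53], [-152.29, 152.29]. Speed limits (degrees/s): [136.94, 136.94, 159.86, 180, 180, 180].

INTERFACE

Orientations are given as [roll, pitch, yaw] about the fixed x, y, z axes, in that order (R = Rz(yaw) Ry(pitch) Rx(roll)).
In Python, from bench import r gives the robot as it stands.
- The arm moves only by the shell command python3 steer.py 'ROWS' [FORCE]. ROWS is one flat JSON list of numbers that holds 1 to 8 rows one after another, with no inner brackets; each row has 7 numbers: a rotation vector rx, ry, rz in degrees, then dx, dy, dz in mm, then the finger opening in mm; each row is the pose to reach, as a shift and turn from the pose commanded when the command began, along the tool's axes at that moment; what a row does not reach only later rows make up. A row lasts 1/8 s, in which the tool goes at most 62.5 mm and 10.7 degrees, less where a joint would pass 70% of its speed; a pose out of reach is approached as far as the arm can. The fingers move at their own pace and stop on an object; FORCE is the grip in N (left out, the last holds). Time passes only in rows, so rows that do not move let the fingers close. It prints the time, the measured TCP pose, the force, the opening and the grip force at its end. Input that does not fit is refused with a message, and nothing moves.
- r.sense(): the state, without advancing time (a new reading comes with each control period).
- r.snapshot(name): name is "side" or "top"; returns a dict with "pixels" (400x640x3 uint8, blue, green, red), "fx", "fy", "cx", "cy" (pixels), "pose" (4x4, takes a point from camera to world coordinates). Camera axes: x right, y up, looking along -z (the intrinsics and any distortion apply to the point x, -y, -z); pixel columns grow to the right and rows downward; lengths in mm; the calibration is good to about 2 mm. A picture is of the moment at which its call begins. There is no depth.
- r.hand_in(): hands the job in; it is judged then, once.
The state is a dict: "time": time; "joint_pos": joint angles; "qd": joint speeds; "joint_efforts": joint torques, N m; "tool_pos": TCP position; "tcp_rot": TCP orientation; "ft_force": force on the tool from outside, world axes, zero at the start; "wrist_torque": the same for the moment, N m; "finger_gap": finger opening in mm; "grip_force": force on a finger pad.
Only numpy, scipy, OpenCV 4.12 (cv2) and the standard library are available. Lean on these libraries where they do the work, as an engineer would, in place of code of your own. Each camera call takes 0.05 s, during which the arm holds its last target. There are 200 camera calls.

## Working session

There is one attempt and no reset: what is moved stays moved. The work goes in short steps, Python scripts to look and compute and a shell command to move; the robot and the scene stay as the last step left them, time stands still between calls to the robot, and variables do not carry over. Pictures are saved under pics/ and viewed, at most 10 in all, crops included, and the job is handed in when it is done.

```bash
ls; mkdir -p pics; python3 - <<'E'
from bench import r
import cv2,numpy as np
for n in("side","top"):
    s=r.snapshot(n); cv2.imwrite(f"pics/{n}0.png",s["pixels"]); np.savez(f"{n}0.npz",**s)
    print(n,{k:np.round(v,3).tolist() if k!="pixels" else 0 for k,v in s.items()})
print(r.sense())
E
```

```text
bench.py
pics
steer.py
side {'pixels': 0, 'fx': 462.744, 'fy': 462.744, 'cx': 319.248, 'cy': 200.116, 'pose': [[0.995, 0.047, -0.089, 450.798], [-0.1, 0.555, -0.826, -1391.63], [0.01, 0.831, 0.557, 1011.038], [0.0, 0.0, 0.0, 1.0]]}
top {'pixels': 0, 'fx': 469.414, 'fy': 469.414, 'cx': 314.708, 'cy': 194.532, 'pose': [[-0.005, 0.988, -0.152, 375.421], [-1.0, -0.007, -0.013, -7.203], [-0.014, 0.152, 0.988, 1458.497], [0.0, 0.0, 0.0, 1.0]]}
{'time': 0.1, 'joint_pos': array([ 6.44918319e+01,  7.51215757e+00,  8.53240324e+01, -1.24307577e-03,
        8.72603415e+01, -4.89249150e+00]), 'qd': array([ 0.05180515, -0.05714157, -0.21780731, -0.02622017,  0.00887259,
       -0.04564626]), 'joint_efforts': array([ 1.24764782e-03, -5.70960760e+01, -5.01934218e+01, -2.31853401e-04,
        8.51502962e-03,  6.28824591e-05]), 'tool_pos': array([211.02523456, 561.13585318, 230.32545381]), 'tcp_rot': array([-1.79903714e+02, -6.99578882e-03,  1.59384378e+02]), 'ft_force': array([0.67509284, 0.56936983, 0.38189834]), 'wrist_torque': array([-0.04972062,  0.0291536 , -0.01365237]), 'grip_force': 0.0, 'finger_gap': 85.23428999840814}
```

View pics/side0.png

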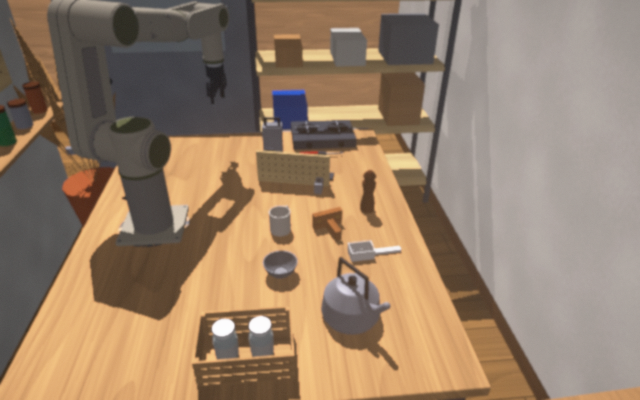

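View pics/top0.png

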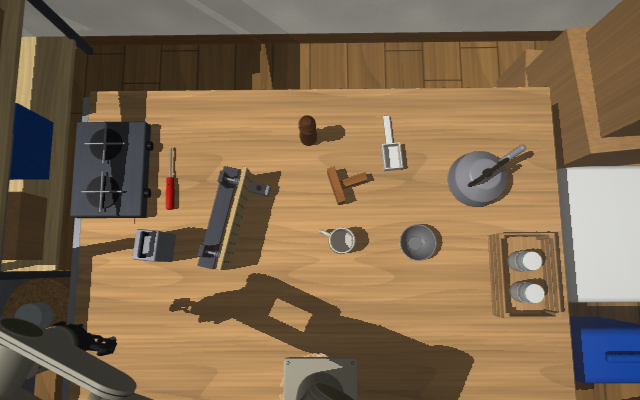

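```bash
python3 - <<'E'
import cv2
a=cv2.imread("pics/top0.png")[155:275,190:380]; cv2.imwrite("pics/t1.png",cv2.resize(a,None,fx=4.2,fy=4.2,interpolation=cv2.INTER_CUBIC))
a=cv2.imread("pics/side0.png")[140:250,245:385]; cv2.imwrite("pics/s1.png",cv2.resize(a,None,fx=5,fy=5,interpolation=cv2.INTER_CUBIC))
E
```

```text
(no output)
```

View pics/t1.png

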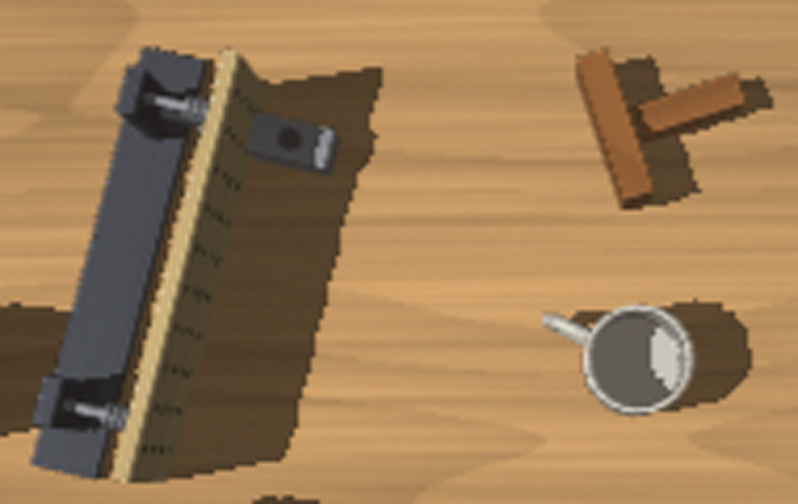

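View pics/s1.png

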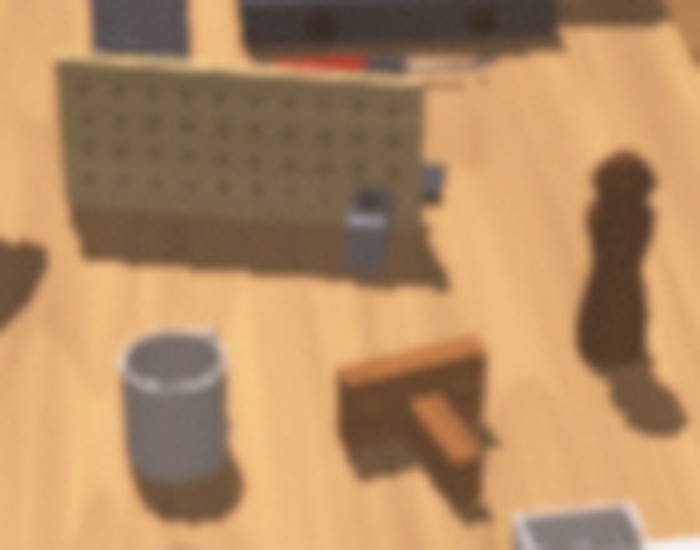

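```bash
cat > h.py <<'E'
import numpy as np
from scipy.optimize import least_squares
def proj(s,P):
    T=np.linalg.inv(s["pose"]); p=P@T[:3,:3].T+T[:3,3]
    return np.c_[s["fx"]*p[:,0]/-p[:,2]+s["cx"], s["cy"]+s["fy"]*p[:,1]/p[:,2]]
def z2p(z,view):
    sc,off=(4.2,(190,155)) if view=="top" else (5,(245,140))
    return (np.array(z,float)+.5)/sc-.5+off
def place(q,L):
    c,s=np.cos(q[3]),np.sin(q[3]); return L@np.array([[c,-s,0],[s,c,0],[0,0,1]]).T+q[:3]
E
python3 - <<'E'
from h import *
V={n:dict(np.load(n+"0.npz")) for n in("side","top")}
def fit(D,x0,loc=lambda q,L:L,zfix=None):
    def res(q):
        return np.concatenate([(proj(V[v],place(q,loc(q,np.array([d[0] for d in D[v]],float))))-z2p([d[1] for d in D[v]],v)).ravel() for v in D])
    f=least_squares(res,x0,loss="soft_l1",x_scale=[100,100,10,.1]+[10]*(len(x0)-4))
    print(np.round(f.x,2),"yaw",np.degrees(f.x[3]).round(2)); print(np.round(res(f.x).reshape(-1,2),1).tolist())
B={"top":[((55,70,60),(578,58)),((55,46,60),(606,50)),((-55,46,60),(653,193)),((-55,70,60),(624,208)),((12,-40,40),(738,74)),((-12,-40,40),(747,102))],
"side":[((-55,70,60),(338,372)),((-55,46,60),(344,386)),((55,70,60),(478,337)),((55,46,60),(486,350)),((12,46,40),(433,392)),((-12,46,40),(412,402)),((-12,-40,40),(452,462)),((12,-40,40),(478,450))]}
fit(B,[600,-50,0,.3])
for v in B: fit({v:B[v]},[600,-50,0,.3])
# stop points flagged by x>=1000: local x = q[4]+(x-1000)
S={"top":[((150,0,140),(240,54)),((-150,0,140),(131,481)),((150,12,140),(221,50)),((-150,12,140),(112,480)),((1030,-2,45),(255,112)),((1000,-2,45),(248,150)),((1030,-62,45),(338,130)),((1000,-62,45),(330,170))],
"side":[((-150,0,140),(57,63)),((150,0,140),(424,85)),((150,0,2),(416,222)),((-150,0,2),(77,207)),((1000,-62,45),(348,225)),((1030,-62,45),(385,227)),((1000,-62,0),(347,268)),((1030,-62,0),(382,272))]}
def loc(q,L):
    L=L.copy(); m=L[:,0]>900; L[m,0]+=q[4]-1000; return L
fit(S,[600,170,0,-.25,80],loc)
for v in S: fit({v:S[v]},[600,170,0,-.25,80],loc)
E
```

```text
[ 6.3912e+02 -1.0955e+02 -1.8800e+00  3.0000e-01] yaw 17.28
[[-0.4, 0.1], [0.4, -0.4], [0.5, -0.3], [-0.2, -1.5], [-0.3, -0.0], [0.0, 0.6], [-1.0, -0.6], [0.3, 0.3], [-0.9, -0.3], [0.3, 0.6], [-0.2, -0.6], [-2.1, -1.1], [-0.0, 0.7], [1.1, 1.4]]
[ 6.3548e+02 -1.0853e+02  1.5050e+01  3.1000e-01] yaw 17.72
[[-0.8, 0.3], [0.1, -0.2], [0.6, 0.1], [-0.1, -0.9], [-0.2, -0.0], [0.3, 0.7]]
[ 6.4677e+02 -5.8120e+01 -3.9530e+01  2.9000e-01] yaw 16.55
[[-0.0, -0.6], [1.2, 0.1], [-0.8, 0.2], [0.2, 1.0], [0.1, -0.6], [-1.6, -1.2], [-0.2, 0.1], [0.7, 1.0]]
[ 5.1435e+02  2.3828e+02 -4.4000e-01 -2.3000e-01  9.6290e+01] yaw -13.16
[[0.2, -0.7], [-0.1, 0.7], [0.7, -0.6], [0.3, -0.0], [0.2, -0.4], [-0.5, -0.1], [-0.6, -0.5], [-1.0, -0.5], [-1.1, -0.8], [-0.0, 0.1], [0.8, 2.4], [-2.9, -0.2], [-0.6, -0.2], [-0.5, -0.1], [-0.4, 0.7], [-0.0, 0.5]]
[ 5.1453e+02  2.3971e+02 -9.0400e+00 -2.3000e-01  9.6840e+01] yaw -13.35
[[0.4, -0.1], [-0.1, 0.6], [0.9, -0.0], [0.3, -0.2], [0.4, -0.1], [-0.4, 0.2], [-0.5, -0.1], [-1.0, -0.3]]
[ 5.1921e+02  2.8634e+02 -2.9220e+01 -2.2000e-01  9.6910e+01] yaw -12.35
[[0.6, 0.1], [-0.3, 0.4], [0.6, 1.8], [-1.3, -0.1], [-0.1, -0.7], [-0.2, -0.5], [0.1, 0.0], [0.3, -0.3]]
```

```bash
cat > go.py <<'E'
import sys,numpy as np
from bench import r
from scipy.spatial.transform import Rotation as Ro
# usage: go.py x y z yaw -> rotvec & shift in tool axes from measured pose
x,y,z,w=map(float,sys.argv[1:5]); s=r.sense()
A=Ro.from_euler("xyz",s["tcp_rot"],degrees=True); G=Ro.from_euler("xyz",[180,0,w],degrees=True)
print("t",s["time"],"pos",s["tool_pos"].round(2),"rot",s["tcp_rot"].round(2),"F",s["ft_force"].round(2),"gap",round(s["finger_gap"],1))
print("rv",(A.inv()*G).as_rotvec(degrees=True).round(2),"d",A.inv().apply(np.array([x,y,z])-s["tool_pos"]).round(2))
E
python3 go.py 640 -112.4 150 107.3; python3 steer.py '[0, 0, 0, 0, 0, -40, 85]'; python3 go.py 640 -112.4 150 107.3
```

```text
t 0.1 pos [211.03 561.14 230.33] rot [-1.7990e+02 -1.0000e-02  1.5938e+02] F [0.68 0.57 0.38] gap 85.2
rv [-9.000e-02  4.000e-02  5.208e+01] d [-638.66 -479.23   81.05]
time: 0.22
tool_pos: [210.2, 559.3, 266.7]
tcp_rot: [-179.5, -0.0, 159.4]
ft_force: [0.2, 0.2, -0.5]
finger_gap: 85.1
grip_force: 0.0
t 0.225 pos [210.15 559.31 266.72] rot [-1.7948e+02 -4.0000e-02  1.5939e+02] F [ 0.17  0.2  -0.51] gap 85.1
rv [-0.51  0.2  52.09] d [-638.91 -476.29  120.58]
```

```bash
python3 steer.py '[0, 0, 8, -48, -36, -4, 85, 0, 0, 16, -96, -72, -8, 85, 0, 0, 24, -144, -108, -10, 85, 0, 0, 32, -192, -144, -10, 85, 0, 0, 40, -240, -180, -10, 85, 0, 0, 48, -288, -216, -10, 85, 0, 0, 52, -336, -252, -10, 85, 0, 0, 52, -384, -288, -10, 85]'; python3 go.py 640 -112.4 100 107.3
```

```text
time: 1.23
tool_pos: [469.8, 155.0, 281.0]
tcp_rot: [-180.0, -0.0, 107.3]
ft_force: [0.5, 1.4, -0.3]
finger_gap: 85.0
grip_force: 0.0
t 1.225 pos [469.78 155.01 281.04] rot [-1.7999e+02 -1.0000e-02  1.0732e+02] F [ 0.47  1.38 -0.3 ] gap 85.0
rv [-0.01 -0.01  0.02] d [-305.98   82.9   180.99]
```

```bash
python3 steer.py '[0, 0, 0, -51, 14, 0, 85, 0, 0, 0, -102, 28, 0, 85, 0, 0, 0, -153, 42, 30, 85, 0, 0, 0, -204, 56, 70, 85, 0, 0, 0, -255, 70, 110, 85, 0, 0, 0, -306, 83, 150, 85, 0, 0, 0, -306, 83, 180, 85, 0, 0, 0, -306, 83, 180, 85]'; python3 go.py 640 -112.4 10 107.3
python3 - <<'E'
from bench import r
import cv2,numpy as np
a=r.snapshot("top")["pixels"][120:240,280:420]; b=r.snapshot("side")["pixels"][140:260,265:405]
cv2.imwrite("pics/m1.png",cv2.resize(np.hstack([a,b]),None,fx=2.85,fy=2.85,interpolation=cv2.INTER_CUBIC))
E
```

```text
time: 2.22
tool_pos: [636.6, -110.4, 96.3]
tcp_rot: [-179.6, -0.3, 107.3]
ft_force: [-0.1, 0.8, 0.0]
finger_gap: 84.8
grip_force: 0.0
t 2.225 pos [ 636.6  -110.43   96.32] rot [-179.56   -0.27  107.3 ] F [-0.06  0.8   0.  ] gap 84.8
rv [-0.44 -0.27  0.  ] d [-3.3   3.31 86.28]
```

View pics/m1.png

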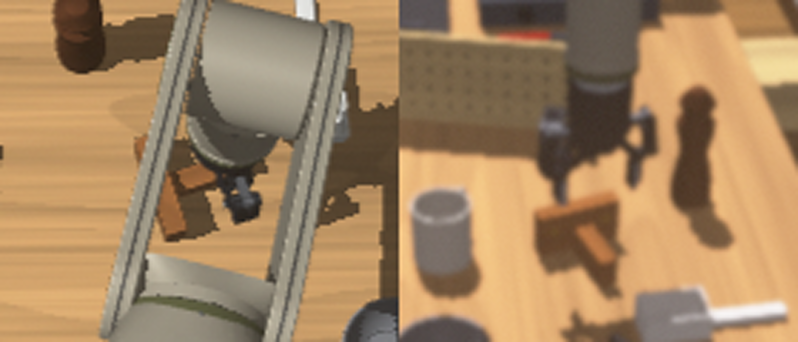

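The picture shows the open fingers (right half: tips ~(560,190), (638,180)) straddling the arm of the bracket (~(595,245)), nothing disturbed. Descend.

```bash
python3 steer.py '[0, 0, 0, 0, 0, 30, 85, 0, 0, 0, 0, 0, 60, 85, 0, 0, 0, 0, 0, 80, 85, 0, 0, 0, 0, 0, 90, 85, 0, 0, 0, 0, 0, 90, 85]'; python3 go.py 640 -112.4 10 107.3
```

```text
time: 2.95
tool_pos: [640.0, -110.1, 11.6]
tcp_rot: [-180.0, -0.0, 107.4]
ft_force: [0.0, 0.6, 0.0]
finger_gap: 85.1
grip_force: 0.0
t 2.95 pos [ 639.98 -110.13   11.6 ] rot [-180.    -0.   107.4] F [0.01 0.59 0.04] gap 85.1
rv [-0.  -0.   0.1] d [-2.17 -0.66  1.6 ]
```

```bash
python3 steer.py '[0, 0, 0, 0, 0, 0, 10, 0, 0, 0, 0, 0, 0, 10, 0, 0, 0, 0, 0, 0, 10, 0, 0, 0, 0, 0, 0, 10, 0, 0, 0, 0, 0, 0, 10, 0, 0, 0, 0, 0, 0, 10, 0, 0, 0, 0, 0, 0, 10, 0, 0, 0, 0, 0, 0, 10]' 70; python3 go.py 640 -112.4 10 107.3
```

```text
time: 3.95
tool_pos: [640.4, -110.6, 12.0]
tcp_rot: [179.9, 0.0, 107.4]
ft_force: [-0.2, -1.6, 5.5]
finger_gap: 23.2
grip_force: 69.9
t 3.95 pos [ 640.45 -110.6    12.  ] rot [1.7994e+02 4.0000e-02 1.0739e+02] F [-0.22 -1.61  5.55] gap 23.2
rv [0.06 0.04 0.09] d [-1.58 -0.96  2.  ]
```

```bash
python3 steer.py '[0, 0, 0, 0, 0, -15, 10, 0, 0, 0, 0, 0, -40, 10, 0, 0, 0, 40, 10, -50, 10, 0, 0, 6, 85, 20, -50, 10, 0, 0, 14, 135, 20, -50, 10, 0, 0, 22, 185, 5, -50, 10, 0, 0, 30, 225, -15, -50, 10, 0, 0, 30.7, 240, -27, -50, 10]'; python3 go.py 528.7 152.9 37 76.7
```

```text
time: 4.95
tool_pos: [540.3, 112.5, 61.3]
tcp_rot: [-179.9, 0.0, 76.7]
ft_force: [0.8, 0.1, -1.0]
finger_gap: 23.0
grip_force: 69.1
t 4.95 pos [540.28 112.54  61.28] rot [-1.7991e+02  1.0000e-02  7.6680e+01] F [ 0.76  0.15 -0.97] gap 23.0
rv [-0.09  0.01 -0.02] d [ 36.61 -20.53  24.31]
```

```bash
python3 steer.py '[0, 0, 0, 15, -10, 8, 10, 0, 0, 0, 27, -20, 20, 10, 0, 0, 0, 27, -20, 24, 10, 0, 0, 0, 27, -20, 24, 10]'; python3 go.py 528.7 152.9 12 76.7
python3 - <<'E'
from bench import r
import cv2,numpy as np
for n in("side","top"):
    s=r.snapshot(n); np.savez(f"{n}1.npz",**s)
    P=s["pixels"]; P=P[155:275,190:310] if n=="top" else P[140:220,245:345]
    cv2.imwrite(f"pics/{n}1.png",cv2.resize(P,None,fx=4.2 if n=="top" else 5,fy=4.2 if n=="top" else 5,interpolation=cv2.INTER_CUBIC))
a=cv2.imread("pics/side1.png");b=cv2.imread("pics/top1.png"); b=b[:400,:290]
cv2.imwrite("pics/m2.png",np.hstack([a[:400],b]))
E
```

```text
time: 5.45
tool_pos: [528.6, 141.4, 36.5]
tcp_rot: [-179.9, 0.0, 76.7]
ft_force: [-1.1, 0.7, -1.6]
finger_gap: 23.0
grip_force: 72.4
t 5.45 pos [528.62 141.38  36.46] rot [-1.7991e+02  4.0000e-02  7.6700e+01] F [-1.14  0.72 -1.65] gap 23.0
rv [-0.09  0.04 -0.  ] d [11.25 -2.53 24.46]
```

View pics/m2.png

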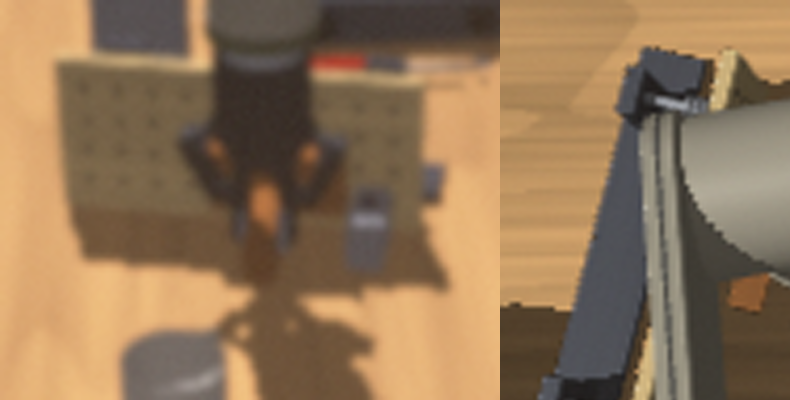

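The bracket hangs in front of the board, left of the stop (stop's left edge at (348,240), plate end near (338,180)), with a gap. Lower now, watching the force.

```bash
python3 steer.py '[0, 0, 0, 0, 0, 10, 10, 0, 0, 0, 0, 0, 20, 10, 0, 0, 0, 0, 0, 23, 10, 0, 0, 0, 0, 0, 23, 10]'; python3 go.py 528.7 152.9 12 76.7
```

```text
time: 6.05
tool_pos: [530.0, 142.2, 15.4]
tcp_rot: [180.0, -0.1, 76.7]
ft_force: [-4.8, 2.3, 12.9]
finger_gap: 23.0
grip_force: 74.2
t 6.05 pos [529.96 142.24  15.43] rot [ 1.7995e+02 -8.0000e-02  7.6680e+01] F [-4.77  2.33 12.9 ] gap 23.0
rv [ 0.05 -0.08 -0.02] d [10.08 -3.69  3.44]
```

```bash
python3 steer.py '[0, 0, 0, 0, 0, -1.5, 10, 0, 0, 0, 0, 0, -1.5, 10]'; python3 go.py 528.7 152.9 12 76.7; python3 steer.py '[0, 0, 0, 0, 0, -1, 10, 0, 0, 0, 0, 0, -1, 10]'; python3 go.py 528.7 152.9 12 76.7
python3 - <<'E'
from bench import r
import cv2,numpy as np
s=r.snapshot("side"); P=s["pixels"][150:210,270:345]
cv2.imwrite("pics/m3.png",cv2.resize(P,None,fx=10,fy=10,interpolation=cv2.INTER_CUBIC))
E
```

```text
time: 6.3
tool_pos: [529.3, 141.6, 15.7]
tcp_rot: [180.0, -0.0, 76.7]
ft_force: [0.3, 1.6, 2.2]
finger_gap: 23.0
grip_force: 72.5
t 6.3 pos [529.35 141.55  15.68] rot [ 1.7998e+02 -2.0000e-02  7.6680e+01] F [0.3  1.63 2.15] gap 23.0
rv [ 0.02 -0.02 -0.02] d [10.89 -3.25  3.68]
time: 6.55
tool_pos: [528.6, 141.2, 16.2]
tcp_rot: [-179.9, 0.0, 76.7]
ft_force: [0.7, -0.1, -2.0]
finger_gap: 22.9
grip_force: 72.1
t 6.55 pos [528.63 141.21  16.2 ] rot [-1.7994e+02  4.0000e-02  7.6680e+01] F [ 0.67 -0.15 -1.95] gap 22.9
rv [-0.06  0.04 -0.02] d [11.39 -2.62  4.2 ]
```

View pics/m3.png

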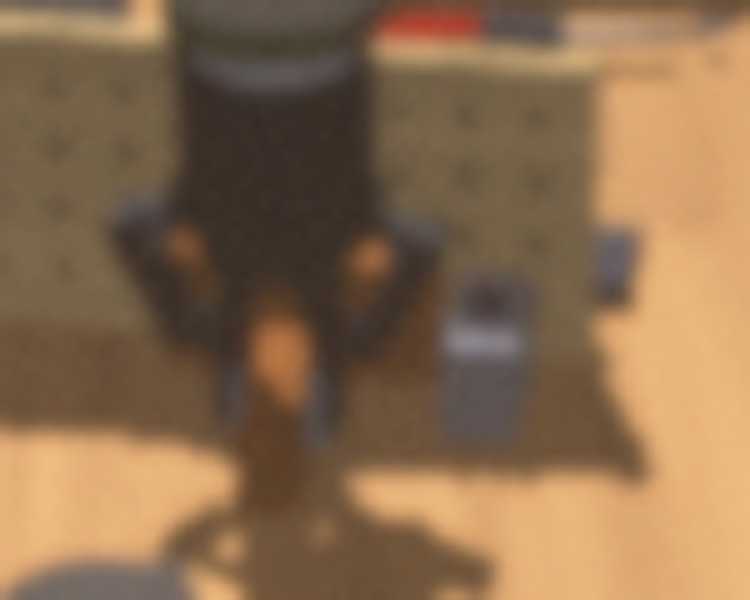

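```bash
python3 - <<'E'
from h import *
from bench import r
s=dict(np.load("side0.npz")); st=r.sense(); print(st["wrist_torque"],st["ft_force"])
t=st["tool_pos"]; yaw=np.radians(st["tcp_rot"][2]-90)
for b,dr in((.5,0),(4.3,0),(0.5,.055)):
    L=np.array([(-12,-40,40),(12,-40,40),(-12,-40,0),(12,-40,0),(-55,46,60),(55,46,60),(55,46,0)],float)
    c,q=np.cos(dr),np.sin(dr); M=L.copy()
    # droop: rotate about x axis through (y=70,z=0): tail (-y) goes up
    y=L[:,1]-70; z=L[:,2]; M[:,1]=70+y*c+z*q; M[:,2]=-y*q+z*c+b
    p=proj(s,place([t[0],t[1],0,yaw],M)); print(b,dr,((p-[270,150]+.5)*10-.5).round(0).tolist())
E
python3 steer.py '[0, 0, 0, 0, 0, 2, 10, 0, 0, 0, 0, 0, 2, 10]'; python3 -c "
from bench import r
s=r.sense();print(s['tool_pos'],s['ft_force'],s['wrist_torque'])"
```

```text
[ 0.00172679 -0.01147981  0.00089124] [-0.07878765  1.25516079 -1.57093644]
0.5 0 [[229.0, 437.0], [291.0, 442.0], [232.0, 523.0], [292.0, 528.0], [161.0, 270.0], [434.0, 291.0], [433.0, 418.0]]
4.3 0 [[229.0, 428.0], [291.0, 433.0], [231.0, 515.0], [292.0, 520.0], [160.0, 262.0], [434.0, 283.0], [433.0, 410.0]]
0.5 0.055 [[230.0, 420.0], [292.0, 425.0], [231.0, 510.0], [292.0, 515.0], [162.0, 263.0], [435.0, 284.0], [433.0, 416.0]]
time: 6.85
tool_pos: [529.0, 141.4, 15.4]
tcp_rot: [-180.0, 0.0, 76.7]
ft_force: [-5.3, -0.1, 8.0]
finger_gap: 22.9
grip_force: 73.6
[529.01904124 141.39463879  15.43843619] [-5.29758555 -0.11885159  8.02108988] [-0.45640983  0.93626133 -0.18518194]
```

```bash
python3 steer.py '[0, 0, 0, 0, 0, -4, 10, 0, 0, 0, 0, 0, -4, 10]'; P='from bench import r
s=r.sense();print(s["tool_pos"].round(2),s["tcp_rot"].round(2),s["ft_force"].round(2),s["wrist_torque"].round(3))'; for i in 1 2 3; do python3 steer.py '[0, 0, 0, 0, 0, 0, 10]' >/dev/null; python3 -c "$P"; done; python3 - <<'E'
from bench import r
import cv2,numpy as np
from h import *
s=r.snapshot("side"); t=r.sense()["tool_pos"]
L=np.array([t,t+[0,0,-t[2]]]);print(proj(s,L))
P=s["pixels"][160:210,275:335]; P=cv2.convertScaleAbs(P,alpha=1.8,beta=10)
cv2.imwrite("pics/m4.png",cv2.resize(P,None,fx=12,fy=12,interpolation=cv2.INTER_CUBIC))
E
```

```text
time: 7.1
tool_pos: [529.4, 141.5, 19.0]
tcp_rot: [180.0, -0.0, 76.7]
ft_force: [-0.1, -0.5, -1.2]
finger_gap: 23.1
grip_force: 72.0
[529.05 141.42  18.57] [-179.99    0.     76.68] [ 0.29  0.4  -1.21] [-0.028 -0.024  0.022]
[528.94 141.42  18.49] [-1.7998e+02  1.0000e-02  7.6680e+01] [-0.25  0.47 -0.89] [-0.04   0.031 -0.037]
[529.04 141.45  18.61] [-1.7999e+02  1.0000e-02  7.6690e+01] [ 0.13 -0.12 -0.94] [-0.072 -0.063  0.039]
[[297.52251924 192.60667926]
 [297.5981874  196.55568097]]
```

View pics/m4.png

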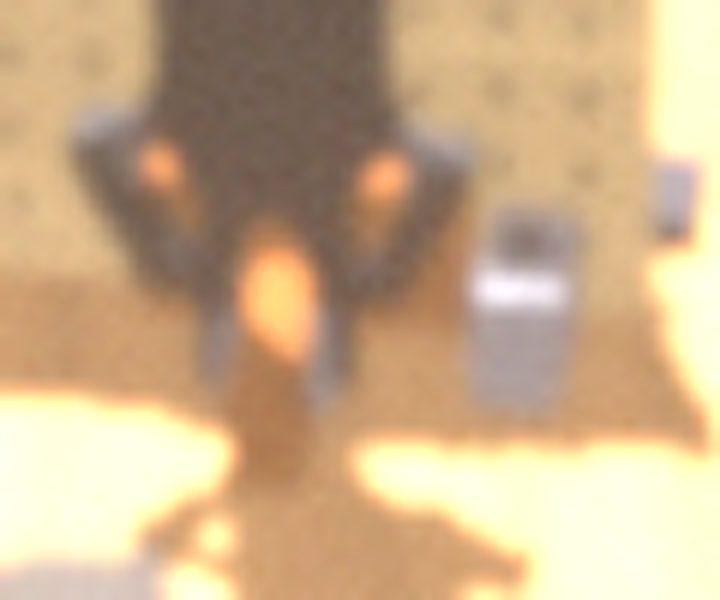

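```bash
P='from bench import r
s=r.sense();print(s["tool_pos"].round(2),s["tcp_rot"].round(2),s["ft_force"].round(2),s["wrist_torque"].round(3))'; python3 steer.py '[0, 0, 0, 0, 0, 2, 10, 0, 0, 0, 0, 0, 3.5, 10, 0, 0, 0, 0, 0, 4, 10]' 20;python3 -c "$P"; python3 steer.py '[0, 0, 0, 0, 0, 1, 10, 0, 0, 0, 0, 0, 1, 10]';python3 -c "$P"; python3 steer.py '[0, 0, 0, 0, 0, 1, 10, 0, 0, 0, 0, 0, 1, 10]';python3 -c "$P"
```

```text
time: 7.9
tool_pos: [529.3, 141.6, 15.4]
tcp_rot: [-180.0, -0.0, 76.7]
ft_force: [-4.6, 0.0, 8.6]
finger_gap: 22.6
grip_force: 73.4
[529.29 141.57  15.44] [-180.     -0.     76.68] [-4.57  0.03  8.63] [-0.292  0.86  -0.103]
time: 8.15
tool_pos: [529.4, 141.7, 15.3]
tcp_rot: [180.0, -0.0, 76.7]
ft_force: [-7.7, 0.4, 14.7]
finger_gap: 23.1
grip_force: 74.5
[529.42 141.66  15.31] [179.99  -0.    76.69] [-7.74  0.41 14.71] [-0.599  1.475 -0.23 ]
time: 8.4
tool_pos: [529.7, 142.0, 14.9]
tcp_rot: [180.0, -0.0, 76.7]
ft_force: [-8.6, 1.2, 18.4]
finger_gap: 23.0
grip_force: 75.2
[529.7  141.95  14.87] [ 1.7997e+02 -4.0000e-02  7.6690e+01] [-8.63  1.21 18.37] [-0.5    1.7   -0.203]
```

```bash
P='from bench import r
s=r.sense();print(s["tool_pos"].round(2),s["tcp_rot"].round(2),s["ft_force"].round(2),s["wrist_torque"].round(3))'; python3 steer.py '[0, 0, 0, 0, 0, -2.5, 10, 0, 0, 0, 0, 0, -2.5, 10]'; python3 steer.py '[0, 0, 0, 0, 0, 0, 45, 0, 0, 0, 0, 0, 0, 45, 0, 0, 0, 0, 0, 0, 45]';python3 -c "$P"
python3 - <<'E'
from bench import r
import cv2,numpy as np
s=r.snapshot("side")
P=s["pixels"][160:210,275:335]; P=cv2.convertScaleAbs(P,alpha=1.8,beta=10)
cv2.imwrite("pics/m5.png",cv2.resize(P,None,fx=12,fy=12,interpolation=cv2.INTER_CUBIC))
E
```

```text
time: 8.65
tool_pos: [529.4, 141.5, 15.4]
tcp_rot: [180.0, -0.0, 76.7]
ft_force: [1.3, 1.2, 0.3]
finger_gap: 23.1
grip_force: 72.6
time: 9.02
tool_pos: [529.1, 141.4, 15.2]
tcp_rot: [-180.0, 0.0, 76.7]
ft_force: [0.4, -1.1, 0.1]
finger_gap: 45.1
grip_force: 0.0
[529.11 141.43  15.16] [-179.99    0.     76.68] [ 0.38 -1.09  0.12] [ 0.063 -0.008  0.058]
```

View pics/m5.png

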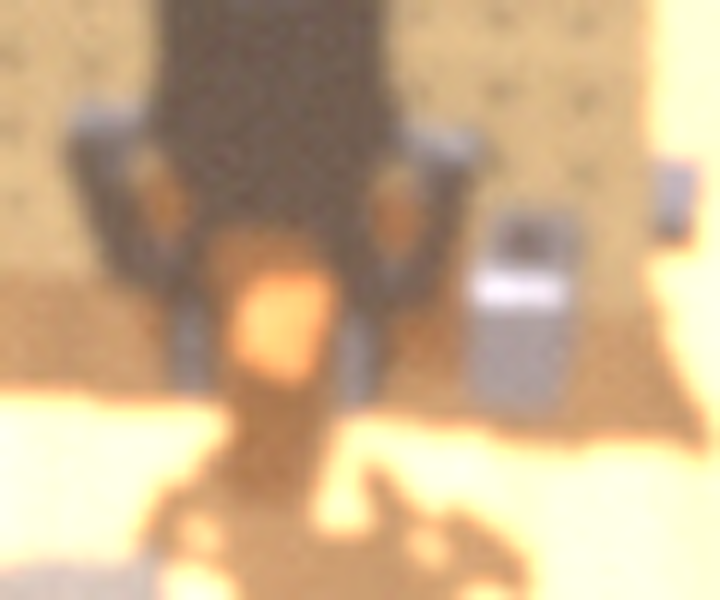

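The plate dropped flat on release (the lit top patches at (160,165)/(385,175) are gone, the tail bottom is now at (275,500)), so it had been tilted tail-down in the grip. Regrip flat.

```bash
P='from bench import r
s=r.sense();print(s["tool_pos"].round(2),s["tcp_rot"].round(2),s["ft_force"].round(2),s["wrist_torque"].round(3))'; python3 steer.py '[0, 0, 0, 0, 0, 3, 45, 0, 0, 0, 0, 0, 3, 45]'; python3 -c "$P"; python3 steer.py '[0, 0, 0, 0, 0, 0, 10, 0, 0, 0, 0, 0, 0, 10, 0, 0, 0, 0, 0, 0, 10, 0, 0, 0, 0, 0, 0, 10, 0, 0, 0, 0, 0, 0, 10]' 40;python3 -c "$P"; python3 steer.py '[0, 0, 0, 0, 0, -0.5, 10, 0, 0, 0, 0, 0, -0.5, 10]';python3 -c "$P"
```

```text
time: 9.32
tool_pos: [528.8, 141.4, 11.9]
tcp_rot: [-180.0, 0.0, 76.7]
ft_force: [-0.2, 0.6, -0.1]
finger_gap: 45.0
grip_force: 0.0
[528.83 141.4   11.86] [-1.7996e+02  2.0000e-02  7.6690e+01] [-0.19  0.6  -0.09] [ 0.046 -0.025 -0.002]
time: 9.95
tool_pos: [529.2, 141.5, 12.4]
tcp_rot: [180.0, -0.0, 76.7]
ft_force: [0.8, -0.5, 1.9]
finger_gap: 23.5
grip_force: 40.4
[529.24 141.47  12.39] [179.99  -0.    76.68] [ 0.8  -0.55  1.86] [-0.037  0.013  0.022]
time: 10.2
tool_pos: [528.9, 141.4, 12.5]
tcp_rot: [-180.0, 0.0, 76.7]
ft_force: [0.6, -0.9, -0.9]
finger_gap: 23.2
grip_force: 40.2
[528.86 141.42  12.54] [-1.7997e+02  1.0000e-02  7.6690e+01] [ 0.62 -0.88 -0.86] [-0.087  0.013 -0.031]
```

```bash
P='from bench import r
s=r.sense();print(s["tool_pos"].round(2),s["tcp_rot"].round(2),s["ft_force"].round(2),s["wrist_torque"].round(3))'; python3 steer.py '[0, 0, 0, 8, 0, 0, 10, 0, 0, 0, 16, 0, 0, 10, 0, 0, 0, 16, 2, 0, 10, 0, 0, 0, 16, 2, 0, 10]'; python3 -c "$P"; python3 steer.py '[0, 0, 0, 0, 1.5, 0, 10, 0, 0, 0, 0, 1.5, 0, 10]'; python3 -c "$P";  python3 steer.py '[0, 0, 0, 0, 1, 0, 10, 0, 0, 0, 0, 1, 0, 10]'; python3 -c "$P"
```

```text
time: 10.7
tool_pos: [534.9, 156.7, 12.7]
tcp_rot: [180.0, 0.0, 76.7]
ft_force: [0.3, -0.4, -0.8]
finger_gap: 23.8
grip_force: 40.2
[534.93 156.68  12.74] [1.800e+02 1.000e-02 7.671e+01] [ 0.31 -0.42 -0.79] [-0.09   0.005  0.008]
time: 10.95
tool_pos: [536.4, 156.0, 12.8]
tcp_rot: [180.0, 0.0, 76.7]
ft_force: [0.1, -0.3, -1.4]
finger_gap: 23.6
grip_force: 40.2
[536.38 156.03  12.82] [180.     0.    76.67] [ 0.11 -0.29 -1.39] [-0.024 -0.004 -0.002]
time: 11.2
tool_pos: [536.9, 155.9, 12.7]
tcp_rot: [-180.0, 0.0, 76.7]
ft_force: [-1.7, 0.0, -0.2]
finger_gap: 23.4
grip_force: 40.4
[536.86 155.88  12.66] [-1.7996e+02  2.0000e-02  7.6680e+01] [-1.66  0.02 -0.21] [-0.041  0.294  0.086]
```

```bash
P='from bench import r
s=r.sense();print(s["tool_pos"].round(2),s["tcp_rot"].round(2),s["ft_force"].round(2),s["wrist_torque"].round(3))'; python3 steer.py '[0, 0, 0, 0, 0.5, 0, 10, 0, 0, 0, 0, 0.5, 0, 10]'; python3 -c "$P"; python3 steer.py '[0, 0, 0, 2, 0, 0, 10, 0, 0, 0, 3, 0, 0, 10, 0, 0, 0, 3, 0, 0, 10]'; python3 -c "$P";  python3 steer.py '[0, 0, 0, 2, 0, 0, 10, 0, 0, 0, 3, 0, 0, 10, 0, 0, 0, 3, 0, 0, 10]'; python3 -c "$P"
```

```text
time: 11.45
tool_pos: [536.9, 155.8, 12.5]
tcp_rot: [-179.9, 0.0, 76.7]
ft_force: [-5.6, -0.4, 1.0]
finger_gap: 23.6
grip_force: 40.8
[536.94 155.82  12.53] [-1.7991e+02  4.0000e-02  7.6700e+01] [-5.6  -0.45  1.01] [-0.025  0.626  0.19 ]
time: 11.82
tool_pos: [537.4, 158.3, 12.4]
tcp_rot: [-179.9, 0.1, 76.7]
ft_force: [-5.3, -2.6, 2.3]
finger_gap: 23.3
grip_force: 40.7
[537.4  158.26  12.41] [-1.7989e+02  9.0000e-02  7.6690e+01] [-5.31 -2.61  2.33] [-0.457  0.739  0.066]
time: 12.2
tool_pos: [538.0, 160.8, 12.4]
tcp_rot: [-179.9, 0.1, 76.7]
ft_force: [-5.8, -5.1, 2.3]
finger_gap: 23.7
grip_force: 40.8
[537.97 160.84  12.37] [-1.7988e+02  1.2000e-01  7.6680e+01] [-5.76 -5.1   2.33] [-0.658  0.915  0.017]
```

```bash
cat > board.py <<'E'
# board displacement (mm, along its +y) from the shift of the lit top strip in the top view, against the first picture
from bench import r
from h import *
from scipy.ndimage import gaussian_filter1d,map_coordinates
s0=dict(np.load("top0.npz")); s=r.snapshot("top")
q=np.array([514.5,238.5,0,np.radians(-13.25)])
u=np.arange(-30,25,.5); res=[]
for x in np.arange(-145,-60,4):
    p=proj(s0,place(q,np.c_[np.full(u.size,x),u,np.full(u.size,140)]))
    f=[gaussian_filter1d(map_coordinates(i["pixels"].astype(float)[...,2],p[:,::-1].T,order=1),2) for i in (s0,s)]
    sh=np.arange(-4,24,.25); base=f[0][46:86]  # u -7..13 strip
    e=[((np.interp(u[46:86]+d,u,f[1])-base)**2).mean() for d in sh]
    res.append((sh[int(np.argmin(e))],min(e)**.5))
res=np.array(res); print("shift",res[:,0].tolist(),"err",res[:,1].round(0).tolist(),"median",np.median(res[res[:,1]<25,0]))
st=r.sense();F=st["ft_force"];c,d=np.cos(q[3]),np.sin(q[3])
print("t",st["time"],"F board axes x,y,z",(F[:2]@[c,d]).round(2),(F[:2]@[-d,c]).round(2),F[2].round(2),"tool in board",((st["tool_pos"]-q[:3])[:2]@np.array([[c,-d],[d,c]])).round(2),st["tool_pos"][2].round(2),st["tcp_rot"].round(2))
E
python3 board.py; python3 steer.py '[0, 0, 0, 0, -0.2, -0.3, 10, 0, 0, 0, 0, -0.2, -0.3, 10]'; python3 board.py
```

```text
shift [2.25, 2.25, 2.0, 2.5, 2.0, -4.0, -3.5, -2.75, -1.0, 0.5, 2.0, 2.25, 2.75, 3.25, 4.5, 5.5, 6.75, -4.0, -4.0, -3.5, -2.0, -0.75] err [17.0, 25.0, 32.0, 36.0, 46.0, 41.0, 28.0, 33.0, 31.0, 31.0, 31.0, 32.0, 44.0, 40.0, 46.0, 47.0, 46.0, 47.0, 44.0, 39.0, 38.0, 42.0] median 2.25
t 12.25 F board axes x,y,z -5.07 -5.72 2.43 tool in board [ 40.64 -70.21] 12.4 [-1.7988e+02  1.1000e-01  7.6680e+01]
time: 12.5
tool_pos: [538.1, 161.3, 12.6]
tcp_rot: [-179.9, 0.1, 76.7]
ft_force: [-4.8, -3.0, -2.0]
finger_gap: 23.5
grip_force: 40.2
shift [2.75, 2.5, 2.25, 2.75, -4.0, -4.0, -3.5, -2.5, -1.0, 0.5, 2.25, 2.5, 3.5, 3.75, 4.25, 5.5, 7.0, -4.0, -4.0, -3.5, -1.75, 17.0] err [18.0, 25.0, 31.0, 39.0, 45.0, 40.0, 28.0, 32.0, 30.0, 32.0, 32.0, 32.0, 42.0, 39.0, 47.0, 49.0, 46.0, 45.0, 44.0, 40.0, 39.0, 41.0] median 2.75
t 12.55 F board axes x,y,z -4.14 -3.54 -1.75 tool in board [ 40.68 -69.71] 12.55 [-1.7992e+02  6.0000e-02  7.6680e+01]
```

```bash
python3 steer.py '[0, 0, 0, 2, 0, 0, 10, 0, 0, 0, 4, 0, 0, 10, 0, 0, 0, 6, 0, 0, 10, 0, 0, 0, 6, 0, 0, 10]'; python3 board.py; python3 steer.py '[0, 0, 0, 1, 0, 0, 10, 0, 0, 0, 1, 0, 0, 10, 0, 0, 0, 1, 0, 0, 10]'; python3 board.py
```

```text
time: 13.05
tool_pos: [539.3, 166.7, 12.5]
tcp_rot: [-179.9, 0.1, 76.7]
ft_force: [-5.9, -6.0, -0.6]
finger_gap: 23.1
grip_force: 40.3
shift [8.0, 7.75, 7.5, 7.5, -1.0, 1.0, 2.5, 3.5, 5.0, 6.75, 8.25, 8.25, 8.25, -4.0, -4.0, -3.0, -1.5, 0.0, 1.5, 3.0, 22.0, 6.0] err [17.0, 28.0, 34.0, 42.0, 36.0, 36.0, 27.0, 31.0, 31.0, 30.0, 31.0, 36.0, 48.0, 38.0, 40.0, 38.0, 35.0, 39.0, 39.0, 40.0, 38.0, 41.0] median 8.0
t 13.1 F board axes x,y,z -4.01 -7.42 -0.78 tool in board [ 40.58 -64.25] 12.44 [-1.7989e+02  1.2000e-01  7.6680e+01]
time: 13.48
tool_pos: [539.4, 167.3, 12.5]
tcp_rot: [-179.9, 0.1, 76.7]
ft_force: [-6.3, -7.4, 1.2]
finger_gap: 23.4
grip_force: 40.4
shift [8.5, 8.75, 8.0, -1.25, 0.25, 1.75, 3.0, 4.25, 5.75, 7.75, 8.75, 9.25, -4.0, -4.0, -3.75, -2.0, -0.5, 18.75, 20.0, 21.75, 22.75, 6.75] err [20.0, 31.0, 46.0, 42.0, 40.0, 39.0, 30.0, 32.0, 31.0, 31.0, 30.0, 31.0, 44.0, 36.0, 41.0, 38.0, 32.0, 34.0, 41.0, 40.0, 39.0, 41.0] median 8.5
t 13.525 F board axes x,y,z -4.5 -9.2 1.0 tool in board [ 40.55 -63.6 ] 12.43 [-1.7988e+02  1.5000e-01  7.6660e+01]
```

```bash
python3 steer.py '[0, 0, 0, 1.2, 0, -0.2, 10, 0, 0, 0, 1.2, 0, -0.2, 10, 0, 0, 0, 1.2, 0, -0.2, 10, 0, 0, 0, 1.2, 0, -0.2, 10]'; python3 board.py; python3 - <<'E'
from bench import r
import cv2,numpy as np
a=r.snapshot("side")["pixels"][140:215,245:345]; b=r.snapshot("top")["pixels"][155:275,190:290]
a=cv2.resize(cv2.convertScaleAbs(a,alpha=1.6,beta=10),(480,360),interpolation=cv2.INTER_CUBIC); b=cv2.resize(b,(300,360),interpolation=cv2.INTER_CUBIC)
cv2.imwrite("pics/m6.png",np.hstack([a,b]))
E
```

```text
time: 14.02
tool_pos: [539.6, 168.4, 12.5]
tcp_rot: [-179.9, 0.2, 76.7]
ft_force: [-5.6, -8.0, -0.7]
finger_gap: 23.2
grip_force: 40.2
shift [9.75, 9.75, 9.0, 9.25, 1.75, 2.5, 4.75, 5.5, 7.25, 9.25, 10.0, 9.5, -4.0, -3.5, -2.0, -0.5, 1.0, 19.5, 21.0, 5.0, 6.75, 8.0] err [25.0, 27.0, 37.0, 40.0, 42.0, 39.0, 32.0, 34.0, 31.0, 29.0, 30.0, 38.0, 37.0, 30.0, 39.0, 38.0, 34.0, 37.0, 42.0, 40.0, 38.0, 42.0] median 9.75
t 14.075 F board axes x,y,z -3.73 -9.19 -0.03 tool in board [ 40.5  -62.51] 12.46 [-1.7987e+02  1.5000e-01  7.6660e+01]
```

View pics/m6.png

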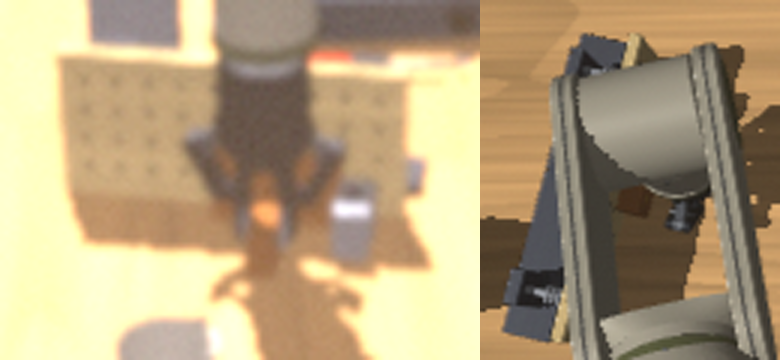

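```bash
for i in 1 2 3 4 5 6; do python3 steer.py '[0, 0, 0, 0, 0, 0, 10, 0, 0, 0, 0, 0, 0, 10]' >/dev/null; python3 -c "
from bench import r
s=r.sense();print(s['time'],s['tool_pos'].round(2),s['ft_force'].round(2),s['wrist_torque'].round(3))"; done; python3 board.py | sed 's/.*median/median/'
```

```text
14.425 [539.6  168.37  12.46] [-6.11 -8.   -1.04] [-1.129  0.757 -0.198]
14.675 [539.57 168.37  12.46] [-5.39 -8.02 -0.64] [-1.122  0.797 -0.179]
14.925 [539.6  168.37  12.47] [-7.09 -7.29  0.83] [-1.138  0.84  -0.19 ]
15.175 [539.58 168.36  12.46] [-6.19 -7.81 -0.25] [-1.136  0.852 -0.155]
15.425 [539.58 168.35  12.45] [-5.04 -7.25  0.29] [-1.171  0.793 -0.175]
15.675 [539.59 168.39  12.46] [-6.15 -7.56  0.37] [-1.107  0.827 -0.192]
median 9.75
t 15.725 F board axes x,y,z -2.59 -9.67 -0.16 tool in board [ 40.49 -62.51] 12.47 [-1.7987e+02  1.5000e-01  7.6660e+01]
```

```bash
P="
from bench import r
s=r.sense();print(s['time'],s['tool_pos'].round(2),s['tcp_rot'].round(2),s['ft_force'].round(2),s['wrist_torque'].round(3))"; python3 steer.py '[0, 0, 0.15, 0, -0.1, 0, 10, 0, 0, 0.3, 0, -0.2, 0, 10, 0, 0, 0.3, 0, -0.2, 0, 10]'>/dev/null; python3 -c "$P"; python3 steer.py '[0, 0, 0.2, 0, -0.1, 0, 10, 0, 0, 0.2, 0, -0.1, 0, 10, 0, 0, 0.2, 0, -0.1, 0, 10]'>/dev/null; python3 -c "$P"; python3 board.py | sed 's/.*median/median/'
```

```text
16.1 [539.34 168.53  12.47] [-1.7987e+02  1.5000e-01  7.6360e+01] [-6.45 -6.58 -0.13] [-1.066  0.783 -0.14 ]
16.475 [539.19 168.62  12.45] [-1.7987e+02  1.5000e-01  7.6180e+01] [-6.09 -6.78 -0.47] [-1.001  0.821 -0.021]
median 9.75
t 16.525 F board axes x,y,z -5.08 -8.37 -0.11 tool in board [ 40.07 -62.38] 12.43 [-1.7987e+02  1.5000e-01  7.6180e+01]
```

```bash
P="
from bench import r
s=r.sense();print(s['time'],s['tool_pos'].round(2),s['tcp_rot'].round(2),s['ft_force'].round(2),s['wrist_torque'].round(3))"; python3 steer.py '[0, 0, 0.3, 0.3, -0.2, 0, 10, 0, 0, 0.3, 0.3, -0.2, 0, 10, 0, 0, 0.3, 0.3, -0.2, 0, 10]'>/dev/null; python3 -c "$P"; python3 board.py | sed 's/.*median/median/'
for i in 1 2 3 4; do python3 steer.py '[0, 0, 0, 0, 0, 0, 10, 0, 0, 0, 0, 0, 0, 10, 0, 0, 0, 0, 0, 0, 10, 0, 0, 0, 0, 0, 0, 10, 0, 0, 0, 0, 0, 0, 10, 0, 0, 0, 0, 0, 0, 10, 0, 0, 0, 0, 0, 0, 10, 0, 0, 0, 0, 0, 0, 10]' >/dev/null; python3 -c "$P"; done;  python3 board.py | sed 's/.*median/median/'
```

```text
16.9 [539.2  168.66  12.45] [-179.89    0.18   75.91] [-5.45 -7.96 -1.01] [-1.181  0.686  0.425]
median 9.5
t 16.95 F board axes x,y,z -3.37 -9.23 -0.24 tool in board [ 40.05 -62.32] 12.43 [-179.89    0.18   75.91]
17.95 [539.21 168.65  12.45] [-179.89    0.18   75.91] [-6.06 -9.42 -0.88] [-1.226  0.767  0.452]
18.95 [539.19 168.64  12.42] [-179.89    0.18   75.91] [-6.17 -7.99 -1.07] [-1.233  0.809  0.399]
19.95 [539.21 168.64  12.44] [-179.89    0.18   75.91] [-6.62 -8.32 -0.58] [-1.224  0.839  0.441]
20.95 [539.19 168.64  12.42] [-179.89    0.18   75.91] [-5.82 -8.63  0.03] [-1.195  0.749  0.387]
median 9.5
t 21.0 F board axes x,y,z -3.63 -9.61 -1.33 tool in board [ 40.05 -62.34] 12.41 [-179.89    0.18   75.91]
```

```bash
P="
from bench import r
s=r.sense();print(s['time'],s['tool_pos'].round(2),s['tcp_rot'].round(2),s['ft_force'].round(2),s['wrist_torque'].round(3))"; python3 steer.py '[0, 0, -0.1, 0.1, 0.1, 0, 10, 0, 0, -0.1, 0.1, 0.1, 0, 10, 0, 0, -0.1, 0.1, 0.1, 0, 10]'>/dev/null; python3 -c "$P"
for i in 1 2 3 4; do python3 steer.py '[0, 0, 0, 0, 0, 0, 10, 0, 0, 0, 0, 0, 0, 10, 0, 0, 0, 0, 0, 0, 10, 0, 0, 0, 0, 0, 0, 10, 0, 0, 0, 0, 0, 0, 10, 0, 0, 0, 0, 0, 0, 10, 0, 0, 0, 0, 0, 0, 10, 0, 0, 0, 0, 0, 0, 10]' >/dev/null; python3 -c "$P"; done;  python3 board.py | sed 's/.*median/median/'
```

```text
21.375 [539.2  168.63  12.42] [-179.87    0.19   76.  ] [-6.24 -8.99 -0.91] [-1.295  0.83   0.314]
22.375 [539.2  168.67  12.43] [-179.87    0.19   76.  ] [-6.73 -8.57  0.19] [-1.274  0.868  0.33 ]
23.375 [539.2  168.63  12.44] [-179.87    0.19   76.  ] [-6.11 -9.16  0.46] [-1.299  0.88   0.333]
24.375 [539.18 168.65  12.43] [-179.87    0.19   76.  ] [-6.15 -9.12 -0.29] [-1.235  0.9    0.344]
25.375 [539.18 168.63  12.42] [-179.87    0.19   76.  ] [-6.46 -8.29  0.39] [-1.303  0.822  0.338]
median 9.5
t 25.425 F board axes x,y,z -4.36 -9.57 -0.24 tool in board [ 40.05 -62.34] 12.42 [-179.87    0.19   76.  ]
```

```bash
python3 -c "
from bench import r
print(r.hand_in())"
```

```text
the job is handed in; nothing more can be done
None
```

I handed the job in with the bracket still held at counter level, flat against the board and butted to the stop. The board was pressed in about 9.5 mm, so the push is about 9.5 N, and it held steady for over 3 s. On the way, the bracket tipped in the first grip, so I let go of it on the counter, gripped it again level and then pressed.

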